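# Take the cleaning caddy off its pull-out and stand it on the draining mat

### The arm

A 7-joint arm with a two-finger parallel gripper is mounted at the origin on the work surface. World frame = base frame: x ahead of the robot, y to its left, z up, the work surface at z = 0. Lengths are in m, angles in degrees, forces in N, time in s.
With the tool pointing down it reaches from about 0.425 to 0.875 m from the base axis. Payload 4.7 kg.
Tool frame: the origin (TCP) lies at the centre of the arm's flange, where the gripper is bolted on; the fingertips stand 182 mm ahead of it and the grasp point (between the pads) lies 164 mm ahead of it; z points along the fingers, x is the direction in which the jaws open and shut, and the axes are right-handed (so a half turn about z gives the same grasp; the last joint's range is limited). The gripper opens to 87 mm and grips with 3 to 60 N. Pads are 19 mm wide; open, the fingers measure 117 mm over their backs; the gripper's body (75 mm by 190 mm) begins 51 mm behind the grasp point.
Start: joints at [-63.02, 18.392, -4.016, 83.108, 1.295, 78.541, -3.26], TCP at [0.287, 0.583, 0.405] pointing down, gripper open.
Joint ranges: [-163.93, 163.93], [-17.29, 119.83], [-79.2, 71.16], [3.27, 140.29], [-89.18, 269.18], [5.43, 117.66], [-154.24, 154.24]. Speed limits (degrees/s): [147.25, 147.25, 180, 180, 180, 180, 180].

### API

Orientations are given as [roll, pitch, yaw] about the fixed x, y, z axes, in that order (R = Rz(yaw) Ry(pitch) Rx(roll)).
In Python, from cell import env gives the robot as it stands. The module is installed in compiled form; this text tells all that it offers.
- The arm moves only by the tool carry_out, never from a script. Its argument "increments" is a list of rows, each a list of 5 numbers: the shift along the world's x, y, z in m, then the turn about the world's z in degrees, then the gripper's target within -1 to 1 (shut at 1, half-way at 0, fully open at -1). In form: [[dx, dy, dz, spin, jaw], ...]. A call has 1 to 20 rows; each row is the pose to reach, as a shift and turn from the pose commanded when the call began; what a row does not reach only later rows make up. A row lasts 1/10 s, in which the tool goes at most 50 mm and 8.59 degrees, less where a joint would pass 70% of its speed; a pose out of reach is approached as far as the arm can. A call with a gripper value outside its range is refused whole. The fingers move at their own pace and stop on an object; "grip_force" is the grip in N (left out, the last holds). Time passes only in rows, so rows that repeat a pose let the fingers close. It gives the time, the measured TCP pose, the force and the opening at its end, in the units of the state.
- env.get_obs(): the state, without advancing time (a new reading comes with each control period).
- env.read_camera(name): name is "side" or "top" or "wrist"; returns (picture, depth): 480x640x3 uint8, red, green, blue; 480x640 float32, m along the optical axis (not along the pixel's ray), 0 where there is no reading.
- env.get_calibration(name): a dict with "K" (3x3 intrinsics, pixels), "camera_from_world" (4x4, takes a point from world to camera coordinates); the wrist camera has in their place "T_tool_cam" (4x4, takes a point from camera to tool coordinates, whose origin is the TCP and whose axes are the tool frame's). Camera axes: x right, y down, z forward; pixel columns grow to the right and rows downward; lengths in m; the calibration is good to about 2 mm. The wrist camera is an equidistant fisheye: a pixel r from the principal point sees the ray r / f radians off the axis. A picture is of the moment at which its call begins: read the wrist's pose just before it. get_calibration takes no time and is no camera call.
- env.sign_off(): hands the job in, once; it reports no verdict.
The state is a dict: "time_s": time; "qpos": joint angles; "joint_velocities": joint speeds; "effort": joint torques, N m; "tool_pos": TCP position; "tool_rot": TCP orientation; "force": force on the tool from outside, world axes, zero at the start; "wrist_torque": the same for the moment, N m; "grip_width": finger opening in m.
Only numpy, scipy, OpenCV 4.12 (cv2) and the standard library are available. Lean on these libraries where they do the work, as an engineer would, in place of code of your own. Each camera call takes 0.05 s, during which the arm holds its last target.

### The job

Pull the cabinet's pull-out all the way out to its stop without dragging the cabinet along, then ease the cleaning caddy up out of its sprung catches by its carrying handle and set it down gently, upright, in the middle of the rubber draining mat with the jar and the nail brush still in it. Leave the pull-out drawn out so that it can be wiped, let go of everything, and leave the other things on the drainer board where they are.

Things in the scene. Friction and masses are not known exactly. Their poses are not given: they have to be found in the camera images.
- cabinet: White bench cabinet, 220 deep (x) x 380 wide (y) x 210 mm high, about 6 kg, loose on rubber feet: a pull over about 35 N drags it. Its front looks along its -x, z up. Origin: on the board, below the middle of the shut pull-out's face. That front, 176 mm wide, 14 to 196 mm above the board, is the right part; the cabinet runs from y = -96 to +284 mm, with a sliding door left of it (+y).
- pullout (a joint): How far the pull-out has come out along the cabinet's -x, m; 0 = shut, as at the start. A sprung hold-in catch lets go at about 10 N within the first 12 mm; then it runs with 2 to 4 N to a solid stop, to be felt, somewhere from 140 to 190 mm, where the caddy stands just clear in front of the cabinet. It stays where it is left.
- pull_handle (a point): Middle of the pull-out's handle: level round bar, 12 mm thick, 130 mm long, along the cabinet's y, axis 45 mm in front of the face, on 10 mm feet 52 mm either side. 145 mm above the board and 65 mm below the cabinet's top: a gripper pointing straight down strikes the cabinet, so lean it back 20 to 40 degrees to the robot. Axes as the cabinet's.
- caddy: Grey plastic caddy, four compartments, 144 (x) x 116 (y) x 60 mm high, walls 4 mm, about 0.7 kg full; origin at the centre of its underside. It stands on the pull-out's floor, 45 mm above the board, in an 8 mm lip with 3 to 5 mm play, x along the cabinet's. A sprung nose on each side (y) overlaps a rib: lifting it straight takes about 10 N beyond its weight in the first 10 mm.
- caddy_grip (a point): Middle of the caddy's carrying handle: a level bar along the caddy's x, 14 mm wide, 18 mm high, 96 mm free between two posts, its axis 115 mm above the caddy's underside. Axes as the caddy's. Can be pinched from above across y.
- jar: Capped glass jar, 44 mm diameter, 82 mm high, standing loose in one of the caddy's two front (-x) compartments; origin at the centre of its base, z up.
- nailbrush: Wooden nail brush, 58 x 38 x 40 mm, lying loose in the other front compartment of the caddy; origin at the centre of its underside. (A tin and a soap block are wedged in the rear compartments.)
- mat: Black ribbed rubber draining mat, 280 (its x) x 240 mm (its y), 4 mm thick, fixed flat on the drainer board to the left or the right of the pull-out; origin at the centre of its underside.
- bowl: White plastic washing-up bowl, 260 x 220 x 110 mm high, open, loose, on the other side from the mat; origin at the centre of its underside. Leave it.
- jug: Blue plastic jug, 120 mm diameter, 190 mm high, with a handle. Origin at the centre of its underside. Leave it.
- dustpan: Aluminium dustpan, 200 x 210 mm with a 130 mm handle, lying flat. Origin under the centre of its pan. Leave it.
- peg_tin: Open round tin of wooden clothes pegs, 116 mm diameter, 100 mm high. Origin at the centre of its underside. Leave it.
- bottle: Green glass bottle with a cap, 72 mm diameter, 230 mm high. Origin at the centre of its underside. Leave it.
- scrub_brush: Wooden scrubbing brush, 150 x 52 x 40 mm high, lying on the board between the robot and the pull-out. Origin at the centre of its underside. Leave it.

How it is judged:
By the outcome, as a careful person would: the job done as asked, in the order asked, and still so for the second after the job is handed in, with the robot touching nothing.
It also fails if it takes over 61 s, if anything falls off the work surface, if the arm or the gripper's body presses on something with over 40 N, if the wrist force passes 120 N, or if a joint passes its speed limit or range.

## Working session

There is one attempt and no reset: what is moved stays moved. The work goes in short steps, Python scripts to look and compute and a tool call to move; the robot and the scene stay as the last step left them, time stands still between calls to the robot, and variables do not carry over. Pictures are saved under pics/ and viewed, and the job is handed in when it is done.

Besides the shell and the picture viewer there is one more tool, called after "Request:" as name(argument=value, ...) on one line, values as JSON. carry_out: Moves the arm, as the interface text tells. Its arguments: {"type":"object","properties":{"increments":{"type":"array"},"grip_force":{"type":"number"}},"required":["increments"]}

```bash
mkdir -p pics; cat > h.py <<'E'
import numpy as np, cv2
from cell import env
def snap(name,tag):
    o=env.get_obs(); im,d=env.read_camera(name)
    cv2.imwrite(f'pics/{tag}.png',im[:,:,::-1]); np.save(f'pics/{tag}_d.npy',d)
    return o,im,d
def world(name,u,v,z):
    c=env.get_calibration(name);K=c['K'];T=np.linalg.inv(c['camera_from_world'])
    p=np.array([(u-K[0,2])/K[0,0]*z,(v-K[1,2])/K[1,1]*z,z,1]);return (T@p)[:3]
def cloud(name,d):
    c=env.get_calibration(name);K=c['K'];T=np.linalg.inv(c['camera_from_world'])
    v,u=np.mgrid[:480,:640]
    P=np.stack([(u-K[0,2])/K[0,0]*d,(v-K[1,2])/K[1,1]*d,d],-1)
    W=P@T[:3,:3].T+T[:3,3]; W[d==0]=np.nan
    return W
E
python3 - <<'E'
from h import *
o,_,_=snap('top','top0'); snap('side','side0'); snap('wrist','wr0')
for k,v in o.items(): print(k,np.round(v,3))
for n in('top','side'):
    c=env.get_calibration(n);T=np.linalg.inv(c['camera_from_world']);print(n,np.round(T,3).tolist(),c['K'][0,0])
E
```

```text
time_s 0.0
qpos [-63.019  18.439  -4.015  83.173   1.295  78.54   -3.262]
joint_velocities [-0.041  0.091  0.011  0.104  0.108  0.033  0.012]
effort [-0.0000e+00 -4.9130e+01 -4.0400e-01 -3.1252e+01 -6.4000e-02  4.4000e-02
  0.0000e+00]
tool_pos [0.287 0.583 0.404]
tool_rot [1.79994e+02 1.07000e-01 6.38270e+01]
force [ 0.003  0.548 -0.62 ]
wrist_torque [-0.039  0.044  0.017]
grip_width 0.087
top [[-0.087, -0.974, 0.209, 0.282], [-0.996, 0.085, -0.017, -0.095], [-0.002, -0.21, -0.978, 1.631], [0.0, 0.0, 0.0, 1.0]] 507.33504116991315
side [[0.406, 0.869, -0.282, 1.056], [0.914, -0.388, 0.117, -0.327], [-0.008, -0.305, -0.952, 1.691], [0.0, 0.0, 0.0, 1.0]] 551.5496791032288
```

View pics/top0.png

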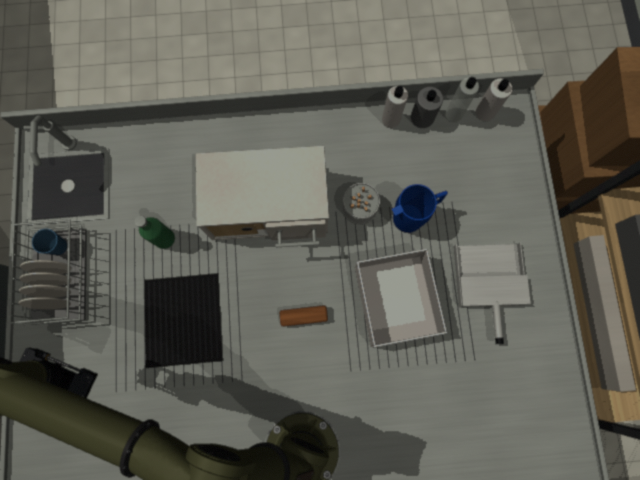

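View pics/side0.png

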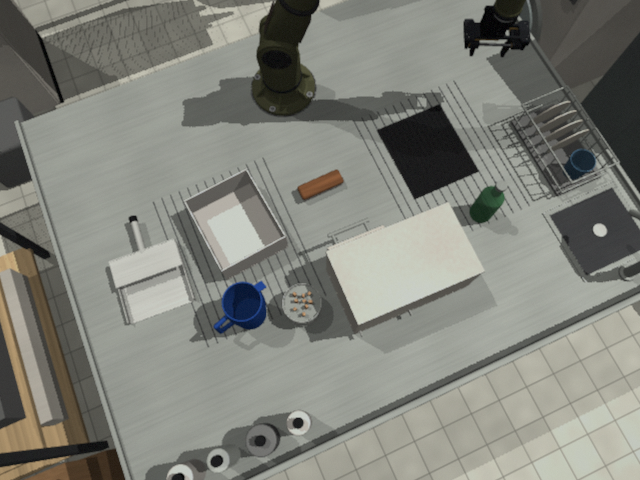

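View pics/wr0.png

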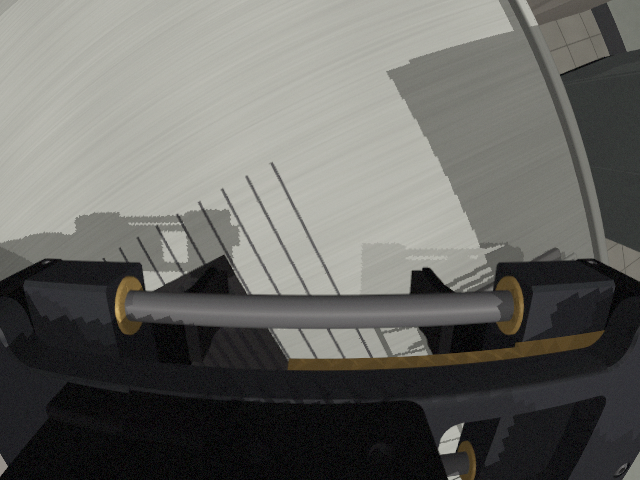

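```bash
python3 - <<'E'
from h import *
d=np.load('pics/top0_d.npy');W=cloud('top',d)
s=np.load('pics/side0_d.npy');S=cloud('side',s)
def rect(W,lo,hi,box):
    m=(W[...,2]>lo)&(W[...,2]<hi)&(W[...,0]>box[0])&(W[...,0]<box[1])&(W[...,1]>box[2])&(W[...,1]<box[3])
    P=W[m]; r=cv2.minAreaRect((P[:,:2]*1000).astype(np.float32)); return len(P),np.median(P[:,2]),r,cv2.boxPoints(r).round(1).tolist()
for A in(W,S): print('cab',rect(A,.2,.22,(.5,1,-.3,.5)))
for A,im in((W,'top'),(S,'side')):
    box=(.55,.72,-.2,.06)
    m=(A[...,2]>.12)&(A[...,2]<.17)&(A[...,0]>box[0])&(A[...,0]<box[1])&(A[...,1]>box[2])&(A[...,1]<box[3])
    P=A[m];print(im,len(P),P.min(0).round(3),P.max(0).round(3))
# mat dark
for n,A in(('top',W),('side',S)):
    i=cv2.imread(f'pics/{n}0.png');m=(i.max(2)<45)&(abs(A[...,2])<.02)&(A[...,0]>.2)&(A[...,0]<.8)&(A[...,1]>0.08)&(A[...,1]<.55)
    m=cv2.morphologyEx(m.astype(np.uint8),cv2.MORPH_OPEN,np.ones((7,7)))>0
    P=A[m];r=cv2.minAreaRect((P[:,:2]*1000).astype(np.float32));print('mat',r,cv2.boxPoints(r).round().tolist(),np.median(P[:,2]))
for t in('top','side'):
    im=cv2.imread(f'pics/{t}0.png'); c=im[200:280,180:340] if t=='top' else im[200:290,300:420]
    cv2.imwrite(f'pics/crop_{t}0.png',cv2.resize(c,None,fx=5,fy=5,interpolation=cv2.INTER_CUBIC))
E
```

```text
cab (9560, np.float64(0.20951814623989728), ((776.1123046875, 128.80303955078125), (544.133544921875, 238.7021942138672), 88.38812255859375), [[649.2000122070312, -139.8000030517578], [887.7999877929688, -146.5], [903.0999755859375, 397.3999938964844], [664.5, 404.1000061035156]])
cab (10809, np.float64(0.2099327449147801), ((776.359619140625, 127.38313293457031), (542.838134765625, 233.99481201171875), 88.73638153076172), [[653.4000244140625, -141.39999389648438], [887.2999877929688, -146.60000610351562], [899.2999877929688, 396.20001220703125], [665.4000244140625, 401.29998779296875]])
top 487 [ 0.599 -0.137  0.12 ] [0.67  0.052 0.17 ]
side 267 [ 0.598 -0.141  0.122] [0.718 0.023 0.166]
mat ((424.381591796875, 347.2613220214844), (278.33074951171875, 244.06167602539062), 1.0379884243011475) [[283.0, 467.0], [287.0, 223.0], [566.0, 228.0], [561.0, 472.0]] 0.0037419682684394218
mat ((425.70269775390625, 345.4403381347656), (279.55810546875, 242.58168029785156), 0.18519744277000427) [[286.0, 466.0], [286.0, 224.0], [566.0, 225.0], [565.0, 467.0]] 0.0038082563926157276
```

View pics/crop_top0.png

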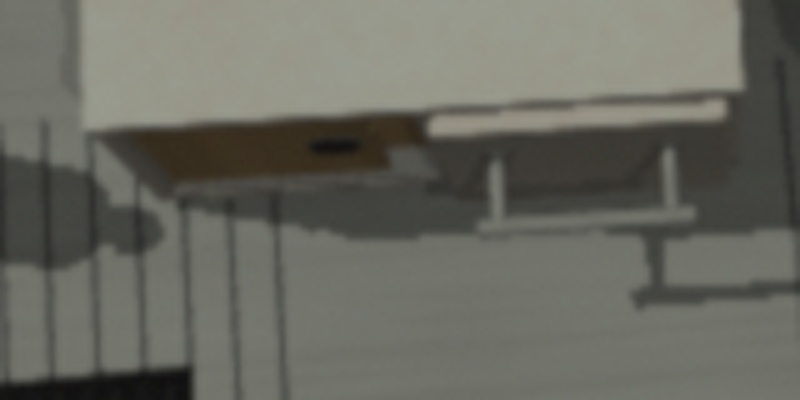

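View pics/crop_side0.png

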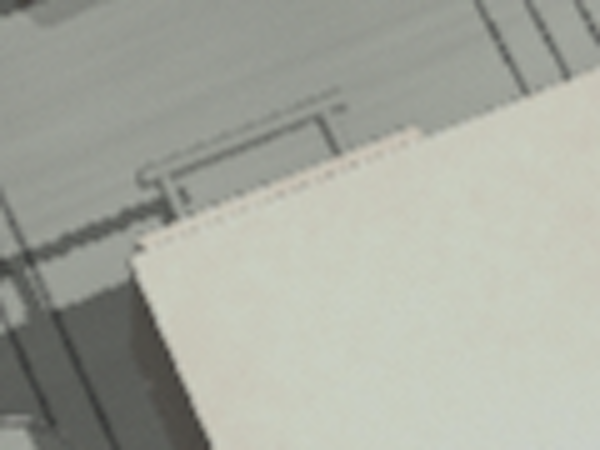

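```bash
python3 - <<'E'
from h import *
for n in('top','side'):
    d=np.load(f'pics/{n}0_d.npy');W=cloud(n,d)
    m=((W[...,2]>.203)&(W[...,2]<.217)).astype(np.uint8);m=cv2.morphologyEx(m,cv2.MORPH_OPEN,np.ones((5,5)))
    k,l,st,_=cv2.connectedComponentsWithStats(m);i=1+np.argmax(st[1:,4]);P=W[l==i]
    r=cv2.minAreaRect((P[:,:2]*1000).astype(np.float32));print(n,r,cv2.boxPoints(r).round(1).tolist())
    # face panel top
    m=(W[...,2]>.185)&(W[...,2]<.203)&(W[...,0]>.6)&(W[...,0]<.72)&(W[...,1]>-.2)&(W[...,1]<.15)
    P=W[m];print('panel',len(P),P.min(0).round(3),P.max(0).round(3), np.percentile(P,[10,50,90],axis=0).round(3).tolist())
    # bar points
    m=(W[...,2]>.138)&(W[...,2]<.157)&(W[...,0]>.58)&(W[...,0]<.635)&(W[...,1]>-.2)&(W[...,1]<.06)
    P=W[m];print('bar',len(P),P.min(0).round(3),P.max(0).round(3),np.median(P,0).round(3), np.polyfit(P[:,1],P[:,0],1).round(4))
E
```

```text
top ((778.6521606445312, 49.16810607910156), (383.6758117675781, 226.3725128173828), 88.46192932128906) [[660.4000244140625, -139.60000610351562], [886.5999755859375, -145.60000610351562], [896.9000244140625, 237.89999389648438], [670.7000122070312, 244.0]]
panel 401 [ 0.65  -0.139  0.185] [0.719 0.148 0.203] [[0.652, -0.113, 0.19], [0.659, -0.036, 0.196], [0.669, 0.041, 0.202]]
bar 213 [ 0.599 -0.104  0.14 ] [0.635 0.022 0.157] [ 0.607 -0.041  0.149] [0.0134 0.6104]
side ((779.0489501953125, 48.71226501464844), (385.72467041015625, 225.28858947753906), 88.7716064453125) [[662.2999877929688, -141.6999969482422], [887.5, -146.5], [895.7999877929688, 239.10000610351562], [670.5999755859375, 243.89999389648438]]
panel 232 [ 0.65  -0.141  0.185] [0.719 0.148 0.203] [[0.653, -0.114, 0.192], [0.658, -0.037, 0.196], [0.692, 0.039, 0.202]]
bar 219 [ 0.598 -0.107  0.138] [0.634 0.023 0.157] [ 0.61  -0.046  0.149] [0.011  0.6116]
```

Request:
carry_out(increments=[[0.01,-0.02,0.02,1,0],[0.03,-0.05,0.04,2.5,0],[0.05,-0.09,0.045,4,0],[0.07,-0.13,0.045,5.5,0],[0.09,-0.17,0.045,7,0],[0.115,-0.21,0.045,9,0],[0.14,-0.255,0.045,10.5,0],[0.165,-0.3,0.045,12,0],[0.19,-0.345,0.045,14,0],[0.215,-0.39,0.045,15.5,0],[0.235,-0.435,0.045,17,0],[0.26,-0.475,0.045,19,0],[0.28,-0.515,0.045,20.5,0],[0.3,-0.55,0.045,22,0],[0.315,-0.585,0.045,23,0],[0.33,-0.61,0.045,24,0],[0.3385,-0.626,0.045,24.8,0],[0.3385,-0.626,0.045,24.8,0],[0.3385,-0.626,0.045,24.8,0]])

```text
time_s: 2.05
tool_pos: [0.6251, -0.0422, 0.4493]
tool_rot: [-179.9, -0.0, 88.6]
force: [0.0, 1.0, -1.2]
grip_width: 0.0433
```

```bash
python3 - <<'E'
from h import *
o,im,d=snap('wrist','wr1'); snap('side','side1')
for k in('time_s','tool_pos','tool_rot','force','grip_width','qpos'): print(k,np.round(o[k],4))
c=env.get_calibration('wrist');print(c['K'][0,0],c['K'][:2,2],c['T_tool_cam'].round(3).tolist())
E
```

```text
time_s 2.05
tool_pos [ 0.6251 -0.0422  0.4493]
tool_rot [-1.799365e+02 -3.920000e-02  8.859700e+01]
force [ 0.0229  0.9683 -1.1963]
grip_width 0.0433
qpos [-18.0215  15.0638  24.0847  83.6915  -6.1744  82.6128  94.7264]
371.64829954431775 [318.86572243 237.18355005] [[1.0, 0.0, -0.001, 0.001], [0.0, 0.969, 0.246, -0.066], [0.001, -0.246, 0.969, 0.02], [0.0, 0.0, 0.0, 1.0]]
```

View pics/wr1.png

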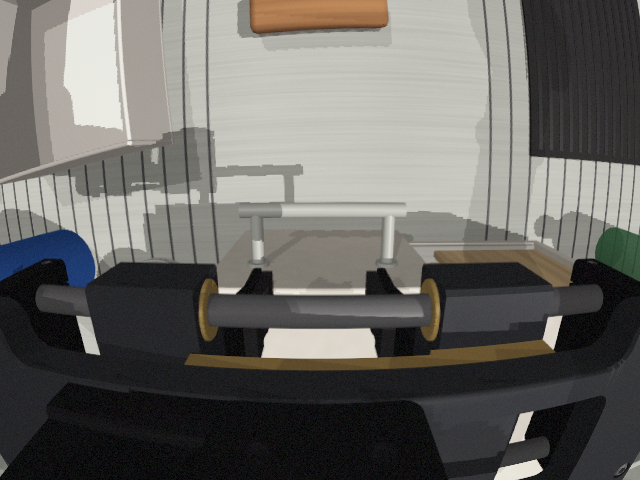

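View pics/side1.png

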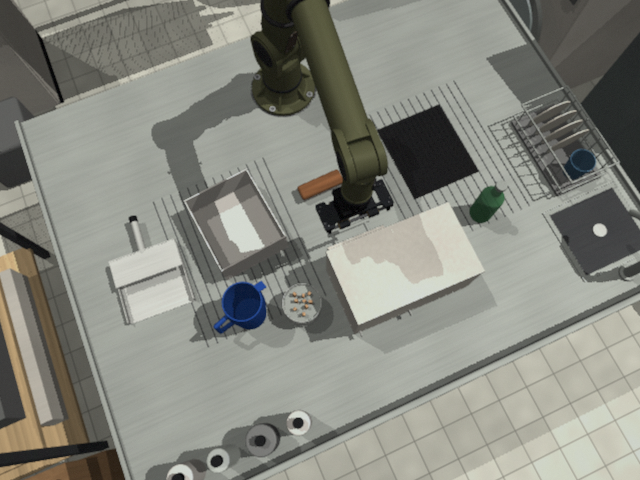

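```bash
cat >> h.py <<'E'
from scipy.spatial.transform import Rotation as R
def wcloud(o,d):
    c=env.get_calibration('wrist');K=c['K']
    v,u=np.mgrid[:480,:640];x=u-K[0,2];y=v-K[1,2];r=np.hypot(x,y)+1e-9;th=r/K[0,0]
    t=np.tan(th)/r; P=np.stack([x*t*d,y*t*d,d],-1)
    M=c['T_tool_cam'];Q=P@M[:3,:3].T+M[:3,3]
    Rt=R.from_euler('xyz',o['tool_rot'],degrees=True).as_matrix()
    W=Q@Rt.T+np.array(o['tool_pos']); W[d==0]=np.nan; return W
E
python3 - <<'E'
from h import *
o=env.get_obs();d=np.load('pics/wr1_d.npy');W=wcloud(o,d)
for p in [(211,245),(211,270),(211,300),(211,330),(211,360),(211,390),(210,402),(208,320),(213,320),(240,258),(240,388),(270,320),(245,300),(350,320),(245,500),(346,300)]: print(p,W[p].round(4))
m=(W[...,2]>.142)&(W[...,2]<.157)&(W[...,0]>.58)&(W[...,0]<.613);m[:195]=0;m[230:]=0;m[:,:230]=0;m[:,415:]=0
P=W[m];print(len(P),P.min(0).round(4),P.max(0).round(4),np.median(P,0).round(4),np.polyfit(P[:,1],P[:,0],1).round(4))
m=(W[...,2]>.10)&(W[...,2]<.135)&(W[...,0]>.62)&(W[...,0]<.7)&(abs(W[...,1]+.04)<.07);P=W[m];print('face',len(P),np.median(P,0).round(4),np.polyfit(P[:,1],P[:,0],1).round(4))
m=(W[...,2]>.205)&(W[...,2]<.215)&(W[...,0]>.62)&(W[...,0]<.7)&(abs(W[...,1]+.04)<.06);P=W[m];print('ctop',len(P),P.min(0),P.max(0))
E
```

```text
(211, 245) [ 0.607  -0.0962  0.1507]
(211, 270) [ 0.6075 -0.0764  0.1517]
(211, 300) [ 0.6081 -0.0534  0.1517]
(211, 330) [ 0.6087 -0.0306  0.1513]
(211, 360) [ 0.6092 -0.0076  0.1509]
(211, 390) [0.6095 0.0157 0.1511]
(210, 402) [0.6087 0.0251 0.1519]
(208, 320) [ 0.606  -0.0382  0.1526]
(213, 320) [ 0.6098 -0.0383  0.1525]
(240, 258) [ 0.6305 -0.0874  0.1503]
(240, 388) [0.6327 0.0147 0.1507]
(270, 320) [ 0.6539 -0.0392  0.1571]
(245, 300) [ 0.6527 -0.0581  0.0866]
(350, 320) [ 0.693  -0.0402  0.2113]
(245, 500) [0.6753 0.1814 0.0268]
(346, 300) [ 0.6905 -0.0538  0.2097]
2335 [ 0.601  -0.1019  0.1458] [0.613  0.0289 0.1543] [ 0.6072 -0.0397  0.151 ] [0.0132 0.6078]
face 1453 [ 0.6533 -0.0408  0.1199] [0.0206 0.6541]
ctop 3160 [ 0.67586136 -0.08126046  0.20841522] [ 0.69999977 -0.00159728  0.21337004]
```

Request:
carry_out(increments=[[0.001,0.003,-0.02,0,0],[0.001,0.003,-0.045,0,0],[0.001,0.003,-0.07,0,0],[0.001,0.003,-0.09,0,0],[0.001,0.003,-0.102,0,0],[0.001,0.003,-0.11,0,0],[0.001,0.003,-0.114,0,0],[0.001,0.003,-0.118,0,0],[0.001,0.003,-0.118,0,0]])

```text
time_s: 3.05
tool_pos: [0.6263, -0.0396, 0.332]
tool_rot: [180.0, -0.0, 88.6]
force: [0.6, -0.4, -0.3]
grip_width: 0.0436
```

```bash
python3 - <<'E'
from h import *
o,im,d=snap('wrist','wr2')
for k in('time_s','tool_pos','tool_rot','force','grip_width'): print(k,np.round(o[k],4))
W=wcloud(o,d)
m=(W[...,2]>.142)&(W[...,2]<.157)&(W[...,0]>.58)&(W[...,0]<.613)&(abs(W[...,1]+.04)<.08)
P=W[m];print(len(P),np.percentile(P,[1,50,99],axis=0).round(4).tolist())
E
```

```text
time_s 3.05
tool_pos [ 0.6263 -0.0396  0.332 ]
tool_rot [ 1.799714e+02 -8.800000e-03  8.863090e+01]
force [ 0.6013 -0.4437 -0.2634]
grip_width 0.0436
6516 [[0.6014, -0.1016, 0.1446], [0.6065, -0.0393, 0.1505], [0.6128, 0.0256, 0.1525]]
```

View pics/wr2.png

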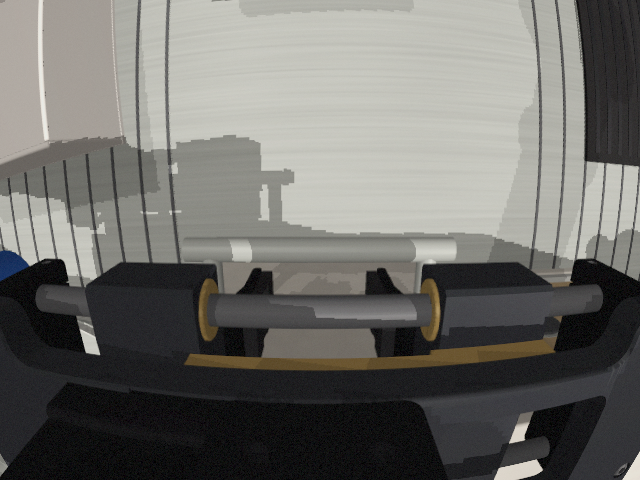

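Request:
carry_out(increments=[[0,0,-0.004,0,0],[0,0,-0.008,0,0],[0,0,-0.012,0,0],[0,0,-0.012,0,0]])

```text
time_s: 3.5
tool_pos: [0.6259, -0.0396, 0.3189]
tool_rot: [-179.9, -0.0, 88.6]
force: [0.2, 0.2, 0.2]
grip_width: 0.0438
```

Request:
carry_out(increments=[[-0.002,0,0,0,0],[-0.004,0,0,0,0],[-0.006,0,0,0,0],[-0.007,0,0,0,0],[-0.008,0,0,0,0]])

```text
time_s: 4.0
tool_pos: [0.6197, -0.0394, 0.3201]
tool_rot: [179.6, 0.0, 88.6]
force: [7.4, -1.0, -6.2]
grip_width: 0.0436
```

Request:
carry_out(increments=[[-0.002,0,0,0,0],[-0.004,0,0,0,0],[-0.006,0,0,0,0],[-0.008,0,0,0,0],[-0.011,0,0,0,0],[-0.014,0,0,0,0]])

```text
time_s: 4.6
tool_pos: [0.6041, -0.0397, 0.32]
tool_rot: [180.0, -0.0, 88.6]
force: [1.4, 0.1, -1.0]
grip_width: 0.0433
```

Request:
carry_out(increments=[[-0.005,0,0,0,0],[-0.013,0,0,0,0],[-0.021,0,0,0,0],[-0.029,0.001,0,0,0],[-0.037,0.001,0,0,0],[-0.045,0.001,0,0,0],[-0.053,0.001,0,0,0],[-0.061,0.002,0,0,0],[-0.069,0.002,0,0,0],[-0.077,0.002,0,0,0],[-0.085,0.002,0,0,0],[-0.093,0.002,0,0,0],[-0.1,0.003,0,0,0],[-0.105,0.003,0,0,0],[-0.108,0.003,0,0,0]])

```text
time_s: 6.1
tool_pos: [0.4957, -0.0368, 0.3198]
tool_rot: [-180.0, -0.0, 88.6]
force: [3.4, -0.7, -0.2]
grip_width: 0.0435
```

Request:
carry_out(increments=[[-0.002,0,0,0,0],[-0.004,0,0,0,0],[-0.006,0,0,0,0],[-0.007,0,0,0,0]])

```text
time_s: 6.5
tool_pos: [0.4891, -0.0366, 0.3198]
tool_rot: [-180.0, -0.0, 88.6]
force: [2.1, -1.2, -0.3]
grip_width: 0.0436
```

Request:
carry_out(increments=[[-0.002,0,0,0,0],[-0.004,0,0,0,0],[-0.005,0,0,0,0]])

```text
time_s: 6.8
tool_pos: [0.484, -0.0366, 0.3198]
tool_rot: [-180.0, -0.0, 88.6]
force: [2.4, -2.2, 0.9]
grip_width: 0.0432
```

Request:
carry_out(increments=[[-0.002,0,0,0,0],[-0.004,0,0,0,0],[-0.005,0,0,0,0]])

```text
time_s: 7.1
tool_pos: [0.479, -0.0365, 0.3198]
tool_rot: [-180.0, -0.0, 88.6]
force: [2.3, 0.3, -0.2]
grip_width: 0.0435
```

Request:
carry_out(increments=[[-0.002,0,0,0,0],[-0.004,0,0,0,0],[-0.005,0,0,0,0]])

```text
time_s: 7.4
tool_pos: [0.474, -0.0365, 0.3198]
tool_rot: [-180.0, -0.0, 88.6]
force: [2.6, 1.0, 0.8]
grip_width: 0.0435
```

Request:
carry_out(increments=[[-0.002,0,0,0,0],[-0.004,0,0,0,0],[-0.005,0,0,0,0]])

```text
time_s: 7.7
tool_pos: [0.469, -0.0365, 0.3198]
tool_rot: [-180.0, -0.0, 88.6]
force: [2.3, 1.4, 0.3]
grip_width: 0.0434
```

Request:
carry_out(increments=[[-0.002,0,0,0,0],[-0.004,0,0,0,0],[-0.005,0,0,0,0]])

```text
time_s: 8.0
tool_pos: [0.464, -0.0366, 0.3197]
tool_rot: [-180.0, -0.0, 88.6]
force: [2.2, 1.6, -0.3]
grip_width: 0.0436
```

Request:
carry_out(increments=[[-0.002,0,0,0,0],[-0.004,0,0,0,0],[-0.005,0,0,0,0]])

```text
time_s: 8.3
tool_pos: [0.4594, -0.0366, 0.3199]
tool_rot: [179.9, -0.0, 88.6]
force: [5.5, 2.3, -3.1]
grip_width: 0.0438
```

Request:
carry_out(increments=[[-0.001,0,0,0,0],[-0.002,0,0,0,0],[-0.002,0,0,0,0]])

```text
time_s: 8.6
tool_pos: [0.4586, -0.0365, 0.3201]
tool_rot: [179.6, -0.0, 88.6]
force: [9.2, 0.8, -6.1]
grip_width: 0.0433
```

Request:
carry_out(increments=[[-0.001,0,0,0,0],[-0.002,0,0,0,0],[-0.003,0,0,0,0],[-0.003,0,0,0,0]])

```text
time_s: 9.0
tool_pos: [0.4572, -0.0365, 0.3204]
tool_rot: [179.3, 0.0, 88.6]
force: [17.0, 1.4, -12.2]
grip_width: 0.0434
```

Request:
carry_out(increments=[[0.005,0,0,0,0],[0.011,0,0,0,0],[0.012,0,0.005,0,0],[0.012,0,0.02,0,-1],[0.015,0,0.05,0,-1],[0.025,0,0.085,0,-1],[0.035,0,0.115,0,-1],[0.045,0,0.13,0,-1],[0.045,0,0.13,0,-1]])

```text
time_s: 9.9
tool_pos: [0.5001, -0.037, 0.4521]
tool_rot: [179.8, 0.0, 88.6]
force: [0.8, 0.2, 0.5]
grip_width: 0.0823
```

```bash
python3 - <<'E'
from h import *
o,im,d=snap('wrist','wr3'); snap('side','side3'); snap('top','top3')
for k in('time_s','tool_pos','tool_rot','force','grip_width'): print(k,np.round(o[k],4))
for n in('top','side'):
    d=np.load(f'pics/{n}3_d.npy');W=cloud(n,d)
    m=((W[...,2]>.203)&(W[...,2]<.217)).astype(np.uint8);m=cv2.morphologyEx(m,cv2.MORPH_OPEN,np.ones((5,5)))
    k,l,st,_=cv2.connectedComponentsWithStats(m);i=1+np.argmax(st[1:,4]);P=W[l==i]
    r=cv2.minAreaRect((P[:,:2]*1000).astype(np.float32));print(n,r,cv2.boxPoints(r).round(1).tolist())
E
```

```text
time_s 9.9
tool_pos [ 0.5001 -0.037   0.4521]
tool_rot [1.797995e+02 4.000000e-03 8.860250e+01]
force [0.8088 0.2405 0.5174]
grip_width 0.0823
top ((779.0333251953125, 49.29595947265625), (384.6155090332031, 226.4715118408203), 88.68828582763672) [[661.4000244140625, -140.39999389648438], [887.7999877929688, -145.60000610351562], [896.5999755859375, 239.0], [670.2000122070312, 244.10000610351562]]
side ((778.6444702148438, 48.691009521484375), (385.04296875, 225.6573028564453), 88.77479553222656) [[661.7000122070312, -141.39999389648438], [887.2999877929688, -146.1999969482422], [895.5999755859375, 238.8000030517578], [670.0, 243.60000610351562]]
```

View pics/wr3.png

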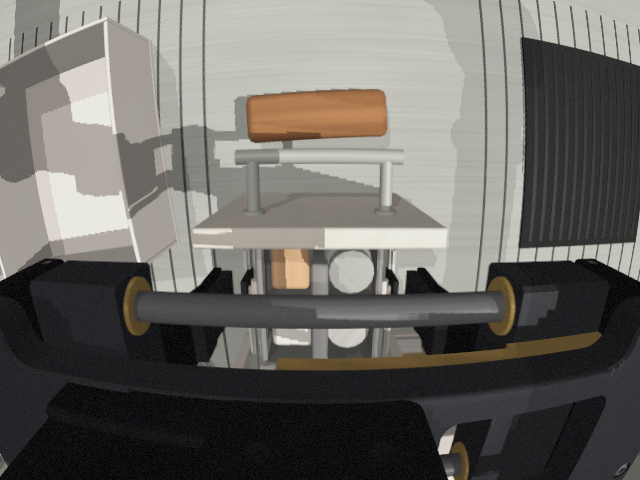

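View pics/side3.png

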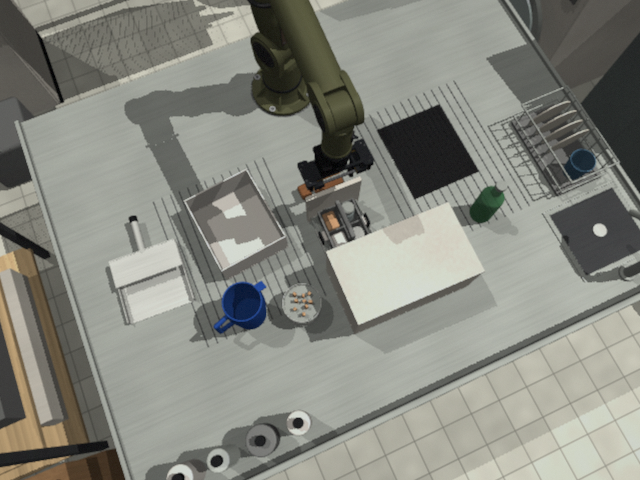

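View pics/top3.png

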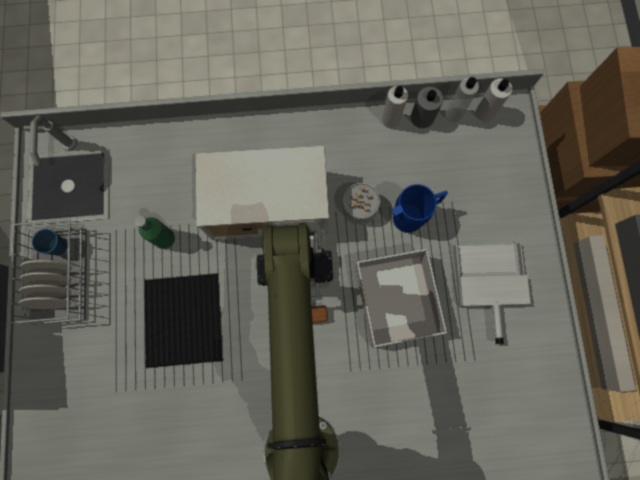

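```bash
python3 - <<'E'
from h import *
o=env.get_obs()
d=np.load('pics/wr3_d.npy');W=wcloud(o,d)
S=cloud('side',np.load('pics/side3_d.npy'))
for n,A in(('wr',W),('side',S)):
    m=(A[...,2]>.163)&(A[...,2]<.176)&(A[...,0]>.50)&(A[...,0]<.66)&(abs(A[...,1]+.04)<.04)
    P=A[m];print(n,len(P),np.percentile(P,[1,10,50,90,99],axis=0).round(4).tolist())
    if len(P)>5: print(np.polyfit(P[:,0],P[:,1],1))
    m=(A[...,2]>.098)&(A[...,2]<.110)&(A[...,0]>.49)&(A[...,0]<.66)&(abs(A[...,1]+.04)<.09)
    P=A[m];r=cv2.minAreaRect((P[:,:2]*1000).astype(np.float32));print('rim',len(P),np.percentile(P,[1,50,99],axis=0).round(4).tolist(),r)
    m=(A[...,2]>.12)&(A[...,2]<.140)&(A[...,0]>.50)&(A[...,0]<.66)&(abs(A[...,1]+.04)<.06)
    P=A[m];print('jar?',len(P),np.percentile(P,[1,50,99],axis=0).round(4).tolist())
    m=(A[...,2]>.18)&(A[...,2]<.202)&(A[...,0]>.45)&(A[...,0]<.53)&(abs(A[...,1]+.04)<.09)
    P=A[m];print('panel',len(P),np.percentile(P,[1,50,99],axis=0).round(4).tolist())
for n,sl in(('wr',np.s_[235:360,180:460]),('side',np.s_[170:260,290:390])):
    im=cv2.imread(f'pics/{n}3.png')[sl];cv2.imwrite(f'pics/crop_{n}3.png',cv2.resize(im,None,fx=2.8 if n=='wr' else 6,fy=2.8 if n=='wr' else 6,interpolation=cv2.INTER_CUBIC))
E
```

```text
wr 981 [[0.5195, -0.0441, 0.1632], [0.5232, -0.0422, 0.164], [0.542, -0.037, 0.1651], [0.5956, -0.0318, 0.166], [0.6009, -0.0303, 0.1669]]
[-0.02277867 -0.02423815]
rim 1094 [[0.5256, -0.0981, 0.0982], [0.5601, -0.0865, 0.1014], [0.6505, 0.0225, 0.1037]] ((588.69384765625, -38.19794464111328), (120.91793823242188, 127.4012680053711), 89.15882110595703)
jar? 1657 [[0.5186, -0.0378, 0.1222], [0.5376, -0.0099, 0.1273], [0.5575, 0.0094, 0.1363]]
panel 6225 [[0.4833, -0.1201, 0.1816], [0.4909, -0.036, 0.1925], [0.5004, 0.0481, 0.1942]]
side 223 [[0.5006, -0.0697, 0.1632], [0.5025, -0.049, 0.1643], [0.5718, -0.0423, 0.1687], [0.6312, -0.0348, 0.1729], [0.6446, -0.0056, 0.1757]]
[-0.0364244  -0.02064846]
rim 336 [[0.4987, -0.12, 0.0981], [0.5543, -0.0232, 0.1029], [0.6346, 0.0335, 0.1099]] ((567.9173583984375, -44.80217742919922), (172.53652954101562, 139.5134735107422), 87.24201202392578)
jar? 213 [[0.5, -0.0958, 0.1204], [0.5313, -0.0166, 0.1297], [0.6386, 0.0153, 0.1392]]
panel 372 [[0.4867, -0.1266, 0.1806], [0.4975, -0.0416, 0.1942], [0.5044, 0.0449, 0.2013]]
```

View pics/crop_wr3.png

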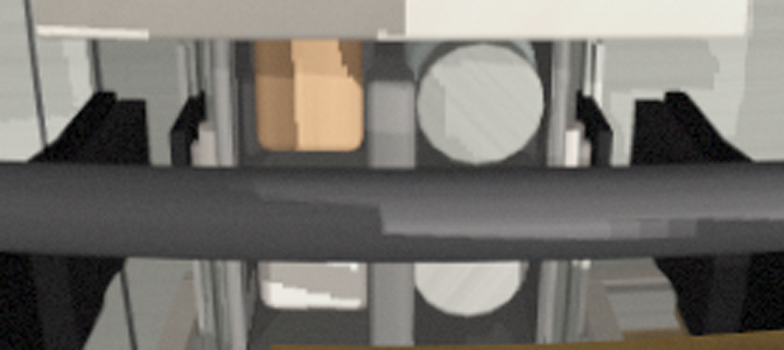

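View pics/crop_side3.png

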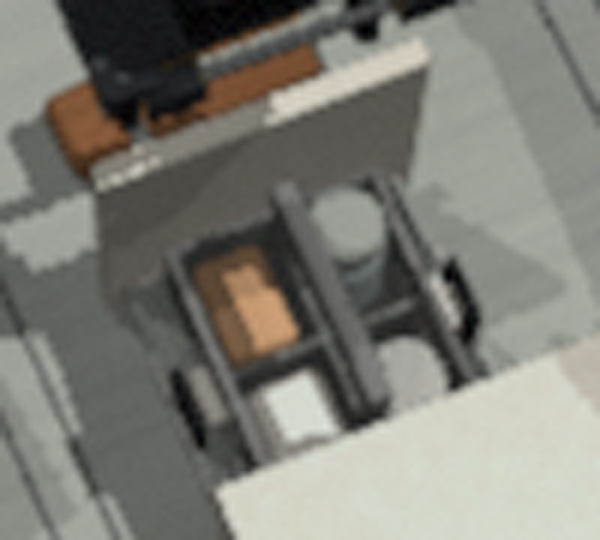

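```bash
python3 - <<'E'
from h import *
c=env.get_calibration('side');K=c['K'];T=np.linalg.inv(c['camera_from_world'])
def ray(u,v,z):
    r=T[:3,:3]@np.array([(u-K[0,2])/K[0,0],(v-K[1,2])/K[1,1],1]);o=T[:3,3];return (o+r*(z-o[2])/r[2]).round(4)
f=lambda a,b:(290+a/6-.4,170+b/6-.4)
print('handle ends',ray(*f(283,185),.169),ray(*f(372,410),.167))
print('rim corners FL? ',ray(*f(170,252),.105),ray(*f(385,180),.105),ray(*f(490,370),.105))
print('jar top',ray(*f(348,225),.131),'tin',ray(*f(412,370),.10))
S=cloud('side',np.load('pics/side3_d.npy'))
u,v=np.mgrid[335:356,200:241]
for (a,b) in[(338,202),(341,209),(344,217),(347,224),(350,232),(352,237)]: print(a,b,S[b,a].round(4))
E
```

```text
handle ends [ 0.5257 -0.04    0.169 ] [ 0.6486 -0.0489  0.167 ]
rim corners FL?  [ 0.5132 -0.0959  0.105 ] [0.5223 0.0211 0.105 ] [0.6371 0.0257 0.105 ]
jar top [ 0.5455 -0.012   0.131 ] tin [ 0.6197 -0.0092  0.1   ]
338 202 [ 0.5297 -0.0376  0.1631]
341 209 [ 0.554  -0.0391  0.1648]
344 217 [nan nan nan]
347 224 [ 0.6058 -0.0439  0.1717]
350 232 [ 0.6312 -0.0461  0.1705]
352 237 [ 0.6441 -0.045   0.1581]
```

Request:
carry_out(increments=[[0.01,0,0,0,-1],[0.03,-0.001,0,0,-1],[0.055,-0.002,-0.01,0,-1],[0.078,-0.0025,-0.03,0,-1],[0.088,-0.0025,-0.05,0,-1],[0.088,-0.0025,-0.065,0,-1],[0.088,-0.0025,-0.07,0,-1],[0.088,-0.0025,-0.07,0,-1]])

```text
time_s: 10.85
tool_pos: [0.5865, -0.0392, 0.3788]
tool_rot: [-179.9, -0.0, 88.6]
force: [0.6, 0.7, 0.8]
grip_width: 0.087
```

```bash
python3 - <<'E'
from h import *
o,im,d=snap('wrist','wr4')
for k in('time_s','tool_pos','tool_rot','force','grip_width'): print(k,np.round(o[k],4))
A=wcloud(o,d)
m=(A[...,2]>.158)&(A[...,2]<.176)&(A[...,0]>.515)&(A[...,0]<.66)&(abs(A[...,1]+.04)<.03)
P=A[m];print(len(P),np.percentile(P,[1,10,50,90,99],axis=0).round(4).tolist())
for x in np.arange(.52,.66,.01):
    Q=P[abs(P[:,0]-x)<.005]
    if len(Q)>10: print(round(x,2),len(Q),np.percentile(Q[:,1],[2,50,98]).round(4),np.median(Q[:,2]).round(4))
E
```

```text
time_s 10.85
tool_pos [ 0.5865 -0.0392  0.3788]
tool_rot [-1.798727e+02 -1.700000e-03  8.861360e+01]
force [0.5737 0.7277 0.758 ]
grip_width 0.087
4487 [[0.5232, -0.0447, 0.1661], [0.531, -0.0429, 0.1677], [0.5652, -0.0374, 0.1691], [0.6285, -0.0318, 0.17], [0.6407, -0.0299, 0.1708]]
0.52 137 [-0.0426 -0.0365 -0.0307] 0.1684
0.53 518 [-0.0433 -0.0366 -0.0299] 0.1692
0.54 544 [-0.0436 -0.0366 -0.0296] 0.169
0.55 533 [-0.0439 -0.0367 -0.0298] 0.169
0.56 506 [-0.0438 -0.0369 -0.03  ] 0.1691
0.57 468 [-0.044  -0.0372 -0.0307] 0.169
0.58 464 [-0.0443 -0.0377 -0.0308] 0.1691
0.59 435 [-0.0447 -0.038  -0.0313] 0.1691
0.6 205 [-0.045  -0.0382 -0.0316] 0.1691
0.62 103 [-0.0447 -0.0383 -0.0325] 0.1691
0.63 339 [-0.045  -0.0385 -0.032 ] 0.1691
0.64 235 [-0.0452 -0.0387 -0.0321] 0.1693
```

View pics/wr4.png

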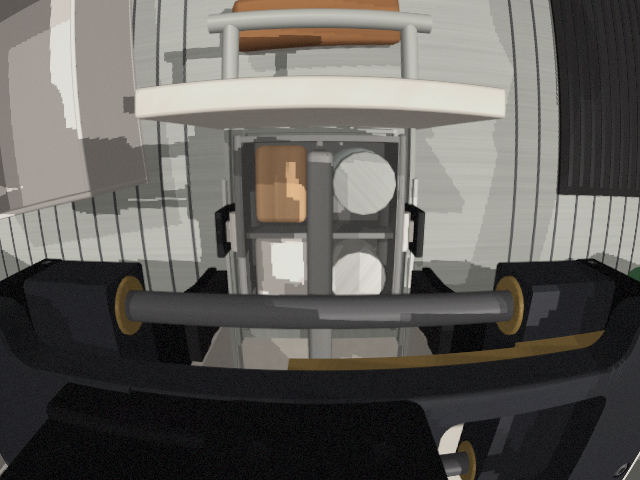

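Request:
carry_out(increments=[[-0.001,0.0014,-0.01,0,-1],[-0.001,0.0014,-0.025,0,-1],[-0.001,0.0014,-0.04,0,-1],[-0.001,0.0014,-0.05,0,-1],[-0.001,0.0014,-0.057,0,-1],[-0.001,0.0014,-0.057,0,-0.3],[-0.001,0.0014,-0.057,0,0.2],[-0.001,0.0014,-0.057,0,0.5],[-0.001,0.0014,-0.057,0,0.8],[-0.001,0.0014,-0.057,0,1],[-0.001,0.0014,-0.057,0,1],[-0.001,0.0014,-0.057,0,1],[-0.001,0.0014,-0.057,0,1]], grip_force=50)

```text
time_s: 12.2
tool_pos: [0.5862, -0.0377, 0.3228]
tool_rot: [180.0, -0.0, 88.6]
force: [-0.7, 1.0, 0.5]
grip_width: 0.0312
```

Request:
carry_out(increments=[[0,0,0,0,1],[0,0,0,0,1],[0,0,0,0,1],[0,0,0,0,1],[0,0,0,0,1]], grip_force=50)

```text
time_s: 12.7
tool_pos: [0.5862, -0.0385, 0.3227]
tool_rot: [180.0, 0.1, 88.6]
force: [1.7, -3.9, -0.8]
grip_width: 0.0135
```

Request:
carry_out(increments=[[0,0,0.001,0,1],[0,0,0.002,0,1],[0,0,0.003,0,1],[0,0,0.004,0,1],[0,0,0.005,0,1],[0,0,0.006,0,1]])

```text
time_s: 13.3
tool_pos: [0.5854, -0.0374, 0.3272]
tool_rot: [-179.8, -0.0, 88.6]
force: [-0.1, -0.4, -15.9]
grip_width: 0.0134
```

Request:
carry_out(increments=[[0,0,0.001,0,1],[0,0,0.002,0,1],[0,0,0.003,0,1],[0,0,0.004,0,1],[0,0,0.005,0,1],[0,0,0.006,0,1]])

```text
time_s: 13.9
tool_pos: [0.5866, -0.0378, 0.3358]
tool_rot: [179.9, -0.0, 88.6]
force: [-1.5, 0.9, -7.7]
grip_width: 0.0135
```

Request:
carry_out(increments=[[0,0,0.002,0,1],[0,0,0.005,0,1],[0,0,0.01,0,1],[0,0,0.018,0,1],[0,0,0.028,0,1],[0,0,0.04,0,1],[0,0,0.053,0,1],[0,0,0.066,0,1],[0,0,0.08,0,1],[0,0,0.094,0,1],[0,0,0.108,0,1],[0,0,0.122,0,1],[0,0,0.135,0,1],[0,0,0.147,0,1],[0,0,0.156,0,1],[0,0,0.162,0,1],[0,0,0.165,0,1],[0,0,0.165,0,1]])

```text
time_s: 15.7
tool_pos: [0.5863, -0.0378, 0.4999]
tool_rot: [180.0, -0.0, 88.6]
force: [0.9, -0.6, -7.9]
grip_width: 0.0132
```

```bash
python3 - <<'E'
from h import *
o,im,d=snap('wrist','wr5'); snap('side','side5')
for k in('time_s','tool_pos','tool_rot','force','grip_width','wrist_torque'): print(k,np.round(o[k],4))
A=wcloud(o,d);z=o['tool_pos'][2]
m=(A[...,2]>z-.166)&(A[...,2]<z-.147)&(abs(A[...,0]-.586)<.08)&(abs(A[...,1]+.04)<.03)
P=A[m];print(np.polyfit(P[:,0],P[:,2],1), np.polyfit(P[:,0],P[:,1],1))
E
```

```text
time_s 15.7
tool_pos [ 0.5863 -0.0378  0.4999]
tool_rot [ 1.799938e+02 -5.300000e-03  8.862560e+01]
force [ 0.9202 -0.5866 -7.9433]
grip_width 0.0132
wrist_torque [ 0.0057 -0.0406 -0.0061]
[-0.00690155  0.34939845] [-0.02348597 -0.02278031]
```

View pics/wr5.png

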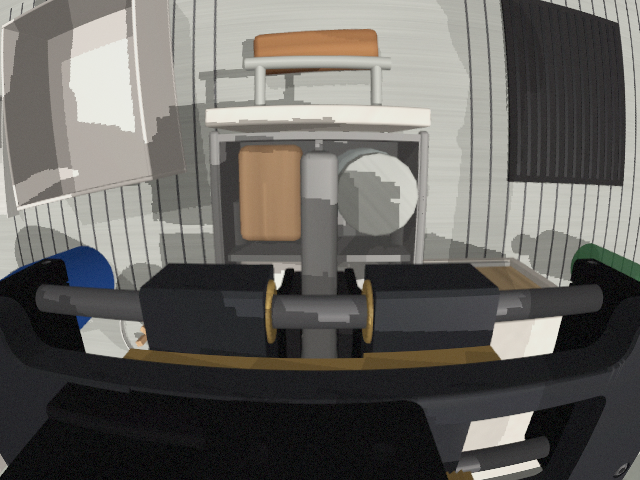

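View pics/side5.png

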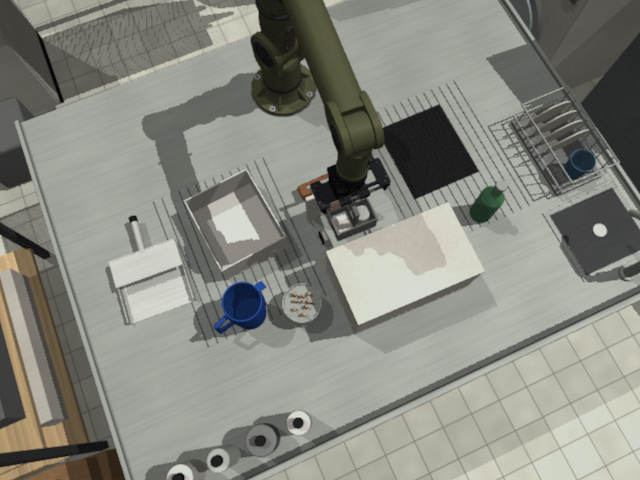

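Request:
carry_out(increments=[[-0.001,0.003,0,0,1],[-0.005,0.012,0,0,1],[-0.011,0.027,0,0.2,1],[-0.02,0.048,0,0.3,1],[-0.03,0.073,0,0.4,1],[-0.042,0.1,0,0.5,1],[-0.054,0.129,0,0.6,1],[-0.066,0.158,0,0.7,1],[-0.078,0.187,0,0.8,1],[-0.09,0.216,0,0.9,1],[-0.102,0.245,0,1,1],[-0.114,0.274,0,1.1,1],[-0.125,0.301,0,1.2,1],[-0.135,0.325,0,1.3,1],[-0.144,0.346,0,1.4,1],[-0.151,0.362,0,1.5,1],[-0.156,0.374,0,1.5,1],[-0.159,0.381,0,1.5,1],[-0.16,0.384,0,1.5,1],[-0.16,0.384,0,1.5,1]])

```text
time_s: 17.8
tool_pos: [0.4265, 0.346, 0.4997]
tool_rot: [180.0, 0.0, 90.1]
force: [-0.5, 0.1, -8.7]
grip_width: 0.0136
```

```bash
python3 - <<'E'
from h import *
o,im,d=snap('wrist','wr6'); snap('side','side6')
for k in('time_s','tool_pos','tool_rot','force','grip_width'): print(k,np.round(o[k],4))
A=wcloud(o,d)
i=cv2.imread('pics/wr6.png');m=(i.max(2)<60)&(abs(A[...,2])<.02)&(A[...,1]>.15)
P=A[m];print(len(P),np.percentile(P,[1,50,99],axis=0).round(3).tolist())
E
```

```text
time_s 17.8
tool_pos [0.4265 0.346  0.4997]
tool_rot [1.799918e+02 2.070000e-02 9.009170e+01]
force [-0.4869  0.1171 -8.6844]
grip_width 0.0136
3282 [[0.287, 0.23, 0.002], [0.316, 0.286, 0.005], [0.341, 0.464, 0.007]]
```

View pics/wr6.png

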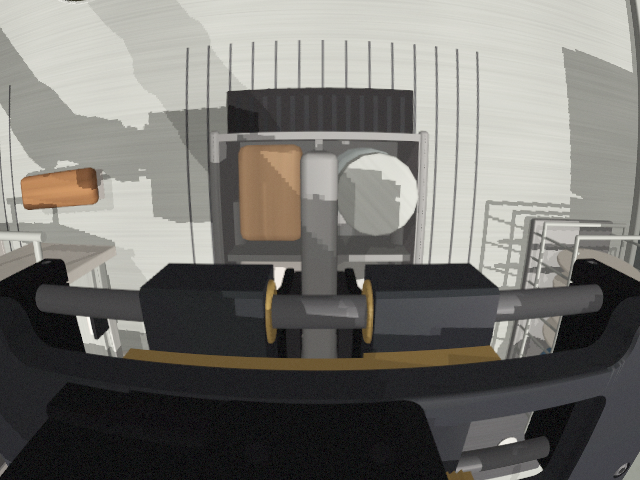

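View pics/side6.png

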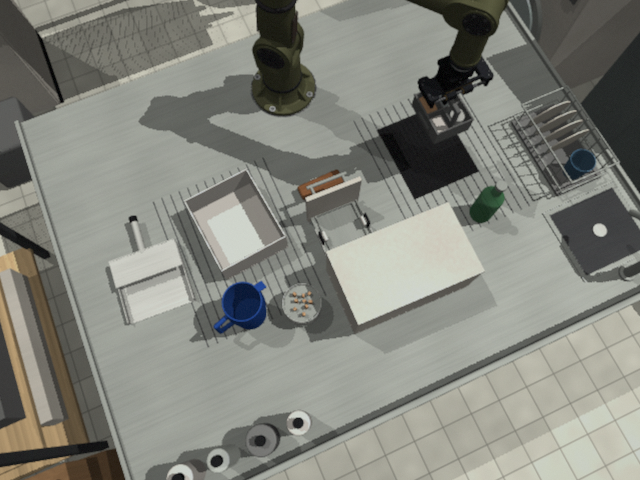

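Request:
carry_out(increments=[[0,0,-0.003,0,1],[0,0,-0.01,0,1],[0,0,-0.02,0,1],[0,0,-0.035,0,1],[0,0,-0.051,0,1],[0,0,-0.067,0,1],[0,0,-0.083,0,1],[0,0,-0.099,0,1],[0,0,-0.115,0,1],[0,0,-0.13,0,1],[0,0,-0.145,0,1],[0,0,-0.158,0,1],[0,0,-0.17,0,1],[0,0,-0.18,0,1],[0,0,-0.188,0,1],[0,0,-0.195,0,1],[0,0,-0.2,0,1],[0,0,-0.204,0,1],[0,0,-0.207,0,1],[0,0,-0.209,0,1]])

```text
time_s: 19.9
tool_pos: [0.4263, 0.3463, 0.2908]
tool_rot: [180.0, -0.0, 90.1]
force: [-0.5, -0.5, -8.1]
grip_width: 0.0134
```

Request:
carry_out(increments=[[0,0,-0.001,0,1],[0,0,-0.002,0,1],[0,0,-0.003,0,1],[0,0,-0.004,0,1],[0,0,-0.005,0,1]])

```text
time_s: 20.4
tool_pos: [0.4262, 0.3463, 0.2858]
tool_rot: [180.0, -0.0, 90.1]
force: [-1.0, 0.1, -8.8]
grip_width: 0.0134
```

Request:
carry_out(increments=[[0,0,-0.0005,0,1],[0,0,-0.001,0,1],[0,0,-0.0015,0,1],[0,0,-0.002,0,1],[0,0,-0.0025,0,1],[0,0,-0.003,0,1]])

```text
time_s: 21.0
tool_pos: [0.4262, 0.3462, 0.2828]
tool_rot: [180.0, -0.0, 90.1]
force: [-0.0, -0.2, -7.3]
grip_width: 0.0133
```

Request:
carry_out(increments=[[0,0,-0.0005,0,1],[0,0,-0.001,0,1],[0,0,-0.0015,0,1],[0,0,-0.0015,0,1]])

```text
time_s: 21.4
tool_pos: [0.4264, 0.3462, 0.2818]
tool_rot: [180.0, -0.0, 90.1]
force: [0.3, -0.9, -5.5]
grip_width: 0.0132
```

Request:
carry_out(increments=[[0,0,-0.0005,0,1],[0,0,-0.001,0,1],[0,0,-0.0015,0,1],[0,0,-0.0015,0,1]])

```text
time_s: 21.8
tool_pos: [0.4264, 0.3462, 0.2817]
tool_rot: [180.0, -0.0, 90.1]
force: [-4.1, -4.8, 7.5]
grip_width: 0.0137
```

Request:
carry_out(increments=[[0,0,0.001,0,1],[0,0,0.001,0,1],[0,0,0.001,0,0.6],[0,0,0.001,0,0.4],[0,0,0.001,0,0],[0,0,0.001,0,-0.5],[0,0,0.001,0,-1],[0,0,0.001,0,-1],[0,0,0.001,0,-1],[0,0,0.001,0,-1],[0,0,0.001,0,-1]], grip_force=10)

```text
time_s: 22.9
tool_pos: [0.4262, 0.3463, 0.2808]
tool_rot: [180.0, -0.0, 90.1]
force: [-0.2, -0.2, 0.2]
grip_width: 0.0733
```

Request:
carry_out(increments=[[0,0,0.003,0,-1],[0,0,0.01,0,-1],[0,0,0.03,0,-1],[0,0,0.06,0,-1],[0,0,0.095,0,-1],[0,0,0.13,0,-1],[0,0,0.16,0,-1],[0,0,0.18,0,-1],[-0.02,0.03,0.18,0,-1],[-0.05,0.07,0.18,0,-1],[-0.08,0.12,0.18,0,-1],[-0.11,0.17,0.18,0,-1],[-0.13,0.21,0.18,0,-1],[-0.14,0.23,0.18,0,-1],[-0.14,0.235,0.18,0,-1],[-0.14,0.235,0.18,0,-1]])

```text
time_s: 24.5
tool_pos: [0.2856, 0.582, 0.4606]
tool_rot: [180.0, 0.0, 90.2]
force: [0.3, -0.5, -0.3]
grip_width: 0.0871
```

```bash
python3 - <<'E'
from h import *
o,im,d=snap('top','top7'); snap('side','side7')
for k in('time_s','tool_pos','force','grip_width'): print(k,np.round(o[k],4))
for n in('top','side'):
    W=cloud(n,np.load(f'pics/{n}7_d.npy'))
    m=((W[...,2]>.203)&(W[...,2]<.217)).astype(np.uint8);m=cv2.morphologyEx(m,cv2.MORPH_OPEN,np.ones((5,5)))
    k,l,st,_=cv2.connectedComponentsWithStats(m);i=1+np.argmax(st[1:,4]);P=W[l==i]
    r=cv2.minAreaRect((P[:,:2]*1000).astype(np.float32));print(n,np.round(r[0],1),np.round(r[1],1),r[2])
    box=(abs(W[...,0]-.425)<.13)&(abs(W[...,1]-.346)<.11)
    m=box&(W[...,2]>.055)&(W[...,2]<.08);P=W[m];r=cv2.minAreaRect((P[:,:2]*1000).astype(np.float32));print('caddy rim',len(P),r)
    m=box&(W[...,2]>.112)&(W[...,2]<.14);P=W[m];r=cv2.minAreaRect((P[:,:2]*1000).astype(np.float32));print('handle',len(P),r,np.median(P,0))
im=cv2.imread('pics/side7.png');cv2.imwrite('pics/c7.png',cv2.resize(im[80:270,290:500],None,fx=3,fy=3,interpolation=cv2.INTER_CUBIC))
E
```

```text
time_s 24.5
tool_pos [0.2856 0.582  0.4606]
force [ 0.3    -0.4554 -0.332 ]
grip_width 0.0871
top [778.8  49.4] [384.6 227. ] 88.77193450927734
caddy rim 440 ((423.68218994140625, 344.64483642578125), (121.90997314453125, 146.43043518066406), 89.82059478759766)
handle 247 ((423.39129638671875, 344.08258056640625), (16.829111099243164, 123.42855072021484), 89.83980560302734) [0.42275338 0.3423793  0.1267114 ]
side [778.7  48.1] [384.  225.4] 88.70065307617188
caddy rim 452 ((422.8939514160156, 341.9945373535156), (148.45753479003906, 123.029296875), 0.674669086933136)
handle 205 ((423.2171325683594, 342.031005859375), (18.464994430541992, 125.43455505371094), 89.36553192138672) [0.42483993 0.33987573 0.12623093]
```

View pics/top7.png

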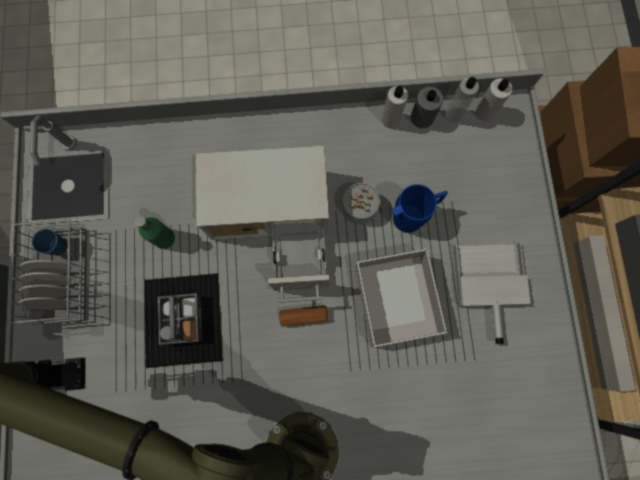

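View pics/c7.png

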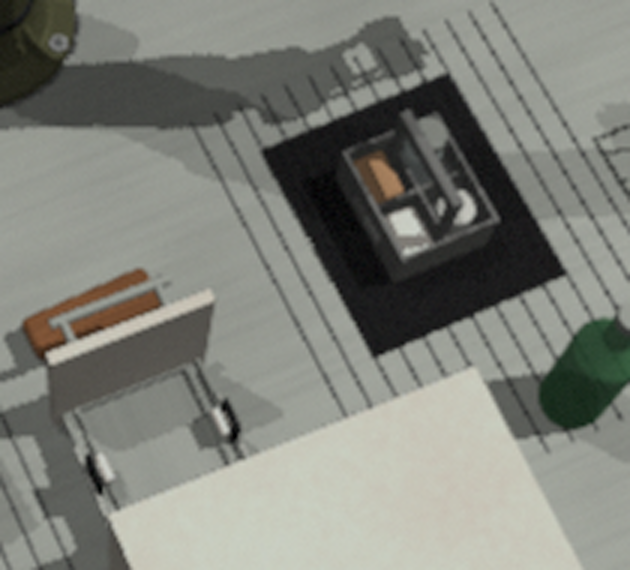

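```bash
python3 - <<'E'
from h import *
for n in('side3','side5','side7','top7'):
    A=cloud(n[:-1],np.load(f'pics/{n}_d.npy'))
    m=(A[...,2]>.188)&(A[...,2]<.202)&(A[...,0]>.45)&(A[...,0]<.54)&(A[...,1]>-.12)&(A[...,1]<.045)
    P=A[m];print(n,len(P),np.percentile(P[:,0],[5,50,95]).round(4))
    m=(A[...,2]>.02)&(A[...,2]<.05)&(A[...,0]>.3)&(A[...,0]<.5)&(A[...,1]>-.14)&(A[...,1]<.06)
    P=A[m];print('brush',np.median(P,0).round(4))
o=env.get_obs();print(o['time_s'],o['force'].round(2))
E
```

```text
side3 293 [0.488  0.496  0.5033]
brush [ 0.4157 -0.0664  0.0389]
side5 29 [0.4862 0.4947 0.5009]
brush [ 0.3929 -0.0915  0.0395]
side7 296 [0.4886 0.4963 0.5036]
brush [ 0.4081 -0.0453  0.0393]
top7 308 [0.4867 0.4939 0.5011]
brush [ 0.402  -0.0394  0.0388]
24.6 [-0.27 -1.07  0.24]
```

```bash
python3 -c "
from cell import env
print(env.sign_off())"
```

```text
the job is handed in; nothing more can be done
None
```

The job is done and handed in at about 24.6 s. The pull-out is drawn out to its stop. The caddy stands upright on the mat with the jar and nail brush in it, and the gripper is open and clear.

- **Pull-out:** The moves allow no tilt, so I could not lean the gripper back. I hooked the half-open fingers behind the handle with the gripper pointing straight down and turned narrow side to the cabinet. The catch let go, it ran at about 2–3 N, and the stop showed as a rise to 17 N. The front has come out about 165 mm. The cabinet's measured position was the same before and after to within about 1 mm.
- **Caddy:** I pinched its handle at 50 N and lifted it about 1 mm at a time. The highest reading, about 16 N, came as the catches let go. It hung level, and I lowered it in half-millimetre steps until it touched. The last step pressed it down with about 7 N before I eased off and let go.
- **Last checks:** The caddy's centre is about 3 mm from the mat's centre and squared to it within about 1°. The pull-out front had not moved since the stop. The bowl, jug, dustpan, peg tin, bottle and scrubbing brush look unmoved in the pictures.
- **Disagreements:** The cameras differed by 2–5 mm sideways, and I trusted the wrist camera for the grasp. My depth-based check of the scrubbing brush's position was unreliable because the pull-out handle partly hid it. For that one I rely on the pictures; the fingertips stayed well above it.

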